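Reverse the swing bar of the tray jig

ROBOT

A 7-joint arm with a two-finger parallel gripper is mounted at the origin on the work surface. World frame = base frame: x ahead of the robot, y to its left, z up, the work surface at z = 0. Lengths are in m, angles in rad, forces in N, time in s.
With the tool pointing down it reaches from about 0.4 to 0.85 m from the base axis. Payload 4.4 kg.
Tool frame: the origin (TCP) lies on the centre line of the jaws, within the pads' length; the fingertips stand 25 mm ahead of it and the grasp point (between the pads) lies 6 mm ahead of it; z points along the fingers, y is the line along which they close (so a half turn about z gives the same grasp; the last joint's range is limited). The gripper opens to 94 mm and grips with 3 to 60 N. Pads are 16 mm wide; open, the fingers measure 119 mm over their backs; the gripper's body (75 mm by 177 mm) begins 78 mm behind the grasp point.
Start: joints at [-1.344, 0.628, 0.038, 1.517, -0.027, 0.996, -0.02], TCP at [0.188, 0.622, 0.23] pointing down, gripper open.
Joint ranges: [-3.06, 3.06], [-0.37, 2.12], [-1.25, 1.32], [0.18, 2.47], [-1.1, 4.24], [0.23, 1.98], [-2.94, 2.94]. Speed limits (rad/s): [2.57, 2.57, 3.14, 3.14, 3.14, 3.14, 3.14].

INTERFACE

Orientations are given as a unit quaternion [w, x, y, z].
In Python, from station import r gives the robot as it stands.
- The arm moves only by the shell command python3 -m handwheel 'ROWS' [FORCE]. ROWS is JSON, a list of rows, each a list of 5 numbers: the shift along the tool's x, y, z each as a share of 0.5 m, from -1 to 1, then the turn about the tool's z as a share of 60 degrees, from -1 to 1, then the gripper's target within -1 to 1 (fully open at 1, half-way at 0, shut at -1). In form: [[tx, ty, tz, yaw, hand], ...]. A call has 1 to 8 rows; each row shifts and turns the commanded pose from where the row before left it, along the tool's axes as they then stand; what a row does not reach is not made up. A row lasts 1/8 s, in which the tool goes at most 62.5 mm and 10.7 degrees, less where a joint would pass 70% of its speed; a pose out of reach is approached as far as the arm can. A call with a number of a shift or a turn outside -1 to 1 is refused whole. A call with a gripper value outside its range is refused whole. The fingers move at their own pace and stop on an object; FORCE is the grip in N (left out, the last holds). Time passes only in rows, so rows that do not move let the fingers close. It gives the time, the measured TCP pose, the force, the opening and the grip force at its end, in the units of the state.
- r.observe(): the state, without advancing time (a new reading comes with each control period).
- r.capture(name): name is "scene" or "top" or "wrist"; returns a dict with "frame" (420x560x3 uint8, red, green, blue), "fx", "fy", "cx", "cy" (pixels), "T" (4x4, takes a point from camera to world coordinates). Camera axes: x right, y up, looking along -z (the intrinsics and any distortion apply to the point x, -y, -z); pixel columns grow to the right and rows downward; lengths in m; the calibration is good to about 2 mm. A picture is of the moment at which its call begins. There is no depth.
- r.close_job(): hands the job in; it is judged then, once.
Trained networks look in a picture, given as the dict that the camera call returned (one of the last four; its "shot" number tells which), for a name from the list of things; names that differ only in an ending like _2 or _b are one class to them, and where a whole thing is asked for, a point or a joint stands for the part that bears it (a point fixed in the world has none). Each returns a list of dicts, best first, with "conf" (0 to 1); they miss things now and then, are a little off and sometimes report something else, mostly with a low value. They report only what shows in the picture. A call takes as long as a camera call. They do not tell look-alikes from the thing itself.
- r.trace(picture, target): "region" (420x560 bool, what is visible of it) and "pixel" ([column, row] in pixels, amid what is visible of it).
The state is a dict: "time": time; "joint_positions": joint angles; "joint_velocities": joint speeds; "tau": joint torques, N m; "tcp_pos": TCP position; "tcp_rot": TCP orientation; "force": force on the tool from outside, world axes, zero at the start; "ft_torque": the same for the moment, N m; "finger_gap": finger opening in m; "grip_force": force on a finger pad.
Only numpy, scipy, OpenCV 4.12 (cv2) and the standard library are available. Lean on these libraries where they do the work, as an engineer would, in place of code of your own. Each camera call takes 0.05 s, during which the arm holds its last target. There are 200 camera calls.

TASK

The swing bar of the tray jig sits on its brass pivot pin by its blue end. Lift it off, turn it end for end and refit it by the copper end, fully down on the pin with its black grip upwards; then swing it round under the lip of the yellow keeper until its side meets the keeper post, and let go. Do not slam or force the bar, and leave the snips, the rule and the hammer alone.

Things in the scene. Friction and masses are not known exactly. Their poses are not given: they have to be found in the camera images.
- jig: Fixed jig: grey steel plate 300 (x) x 240 (y) x 10 mm; origin at the middle of its underside, z up. It carries the pin (x +20, y -70 mm), the yellow keeper and a zinc tray 86 x 170 mm whose rim is 10 mm above the plate, its middle at x +100, y 0. The bar's home line runs from the pin along +y.
- jig_pin (a point): Brass pivot pin, 14 mm diameter, 21 mm tall above the plate (the top 4 mm tapers to 9 mm). The point is on the pin's axis at the plate's top face, 10 mm above the bench. Axes as jig.
- jig_keeper (a point): Yellow keeper: a post 24 mm long (y) with a lip at its top. The point is on the post's -x face, which the bar's side meets: x +18.5, y +124 mm from the pin, 6 mm above the plate; axes as jig. The lip overhangs this face by 22 mm towards -x, underside 20 mm and top 26 mm above the plate. The bar passes under it by swinging in from the -x side.
- bar_grip (a point): Loose swing bar: aluminium, 170 x 36 x 12 mm, about 0.3 kg, an 18 mm through hole near each end (130 mm apart), ends blue and copper; on its middle a black grip block 72 long, 22 wide, 44 mm high. The point is the block's middle, 34 mm above the bar's underside. x: blue to copper end, z up. At the start it lies on the plate, blue hole on the pin, copper end 0.55 to 1.25 rad off the home line to -x.
- bar_blue_hole (a point): Centre of the hole in the blue end, at the bar's underside, 65 mm from the middle of the grip; axes as bar_grip.
- bar_copper_hole (a point): Centre of the hole in the copper end, at the bar's underside, 65 mm from the middle of the grip; axes as bar_grip.
- snips: Bystander: tin snips with red handles, 200 mm long, 70 mm wide, 17 mm high, lying on the bench beside the jig; origin near the middle, at the underside.
- rule: Bystander: folded white rule, 200 x 32 x 16 mm, lying on the bench beside the jig; origin at the middle of its underside.
- hammer: Bystander: hammer 240 mm long lying on the bench to the robot's left, origin near the middle at the underside.
Things that resemble listed ones, but are neither listed nor needed, are in the scene too. Of the things like the part that bears bar_grip, leave any that is green, purple or red; of the rest the larger one is meant.

How it is judged:
On the way, in this order (a step that is already met when the one before it is completed fails the run):
1. the bar is lifted clear above the pin (z of each of bar_blue_hole, bar_copper_hole in the frame of jig_pin above 0.023 m), for 0.1 s.
2. the bar is down on the pin by its copper end (horizontal distance between bar_copper_hole and jig_pin below 0.004 m and z of bar_copper_hole in the frame of jig_pin below 0.004 m and angle between bar_grip's own z axis and vertical below 0.06 rad), for 0.1 s.
At the end, for the whole second after the job is handed in: The bar lies flat on the jig plate (within 3 mm, tilt under 0.05 rad), grip side up, the copper hole on the pin (centres within 4 mm), the blue end under the keeper's lip with the blue hole within 7 mm of the home line through the pin (horizontal distance between bar_copper_hole and jig_pin below 0.004 m and z of bar_copper_hole in the frame of jig_pin below 0.003 m and angle between bar_grip's own z axis and vertical below 0.05 rad and x of bar_blue_hole in the frame of jig_pin between -0.007 and 0.007 m and y of bar_blue_hole in the frame of jig_pin above 0.12 m); the robot touches nothing.
It fails at once if the bar is slammed or forced against the jig (over 60 N) (contact force between bar and jig above 60 N).
It fails at once if the snips, the rule or the hammer is moved by more than 20 mm (distance of any of snips, rule, hammer from where it was at the start of the episode above 0.02 m).
It also fails if it takes over 48 s, if anything falls off the work surface, if the arm or the gripper's body presses on something with over 40 N, if the wrist force passes 120 N, or if a joint passes its speed limit or range.

## Working session

There is one attempt and no reset: what is moved stays moved. The work goes in short steps, Python scripts to look and compute and a shell command to move; the robot and the scene stay as the last step left them, time stands still between calls to the robot, and variables do not carry over. Pictures are saved under pics/ and viewed, at most 10 in all, crops included, and the job is handed in when it is done.

```bash
mkdir -p pics; ls; python3 - <<'E'
from station import r
import cv2,numpy as np
s=r.observe();print({k:np.round(v,3).tolist() for k,v in s.items()})
for n in("top","scene"):
    c=r.capture(n);cv2.imwrite(f"pics/{n}0.png",c["frame"][...,::-1])
    print(n,c["fx"],c["fy"],c["cx"],c["cy"],np.round(c["T"],4).tolist(),[k for k in c])
    for t in("jig","bar_grip","bar_blue_hole","bar_copper_hole","jig_pin","jig_keeper","snips","rule","hammer"):
        try:print(t,[(round(d["conf"],2),np.round(d["pixel"],1).tolist(),int(d["region"].sum())) for d in r.trace(c,t)])
        except Exception as e:print(t,e)
E
```

```text
pics
{'time': 0.0, 'joint_positions': [-1.344, 0.629, 0.038, 1.518, -0.027, 0.996, -0.02], 'joint_velocities': [-0.0, 0.001, 0.002, -0.002, -0.001, 0.001, -0.0], 'tau': [0.001, -54.975, 1.144, -18.662, -0.052, 0.024, 0.0], 'tcp_pos': [0.187, 0.622, 0.23], 'tcp_rot': [-0.0, 0.146, 0.989, -0.001], 'force': [-0.056, 0.478, -0.313], 'ft_torque': [0.045, 0.014, 0.007], 'grip_force': 0.0, 'finger_gap': 0.094}
top 381.34573460922553 381.34573460922553 278.0543445840937 211.0049865252776 [[-0.0139, 0.9896, -0.1429, 0.2946], [-0.9999, -0.015, -0.0065, 0.057], [-0.0086, 0.1428, 0.9897, 1.1138], [0.0, 0.0, 0.0, 1.0]] ['frame', 'fx', 'fy', 'cx', 'cy', 'T', 'shot']
jig [(0.71, [298.0, 163.2], 7088)]
bar_grip [(0.98, [386.4, 113.0], 750), (0.9, [438.1, 280.4], 770), (0.85, [319.5, 177.1], 573), (0.76, [389.4, 229.5], 413), (0.64, [375.8, 173.2], 381)]
bar_blue_hole [(0.92, [321.8, 177.3], 708), (0.87, [379.6, 172.0], 287), (0.87, [437.5, 283.9], 843), (0.81, [388.9, 232.3], 371), (0.7, [387.8, 114.4], 743)]
bar_copper_hole [(0.92, [377.1, 172.2], 375), (0.83, [388.3, 112.1], 694), (0.74, [438.9, 2
[... 630 characters left out ...]
2, 164.8], 402), (0.86, [241.9, 98.5], 478), (0.83, [221.6, 199.6], 988), (0.63, [224.9, 138.5], 448)]
bar_blue_hole [(0.93, [183.5, 168.4], 431), (0.83, [220.2, 199.2], 928), (0.7, [240.6, 98.3], 494), (0.58, [120.1, 190.2], 939), (0.56, [225.0, 139.8], 433), (0.38, [157.9, 138.3], 652)]
bar_copper_hole [(0.9, [216.7, 197.9], 975), (0.74, [184.2, 168.6], 348), (0.71, [116.8, 185.7], 999), (0.69, [223.1, 139.3], 409), (0.62, [242.4, 97.3], 460), (0.28, [212.2, 226.9], 6995)]
jig_pin [(0.84, [213.2, 225.8], 7303)]
jig_keeper [(0.58, [216.3, 225.0], 7434)]
snips [(0.81, [351.6, 297.4], 958)]
rule [(0.63, [157.0, 139.7], 654), (0.6, [220.4, 197.6], 1036), (0.57, [214.5, 226.7], 7056)]
hammer []
```

View pics/top0.png

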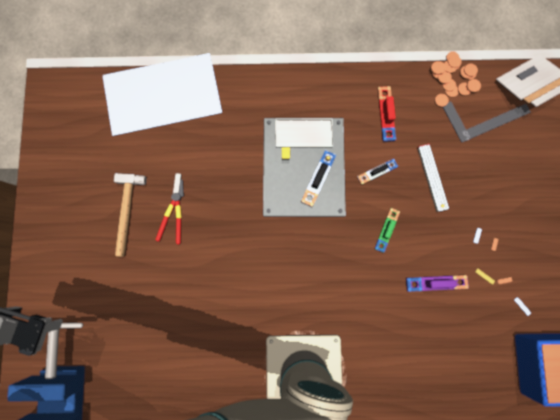

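View pics/scene0.png

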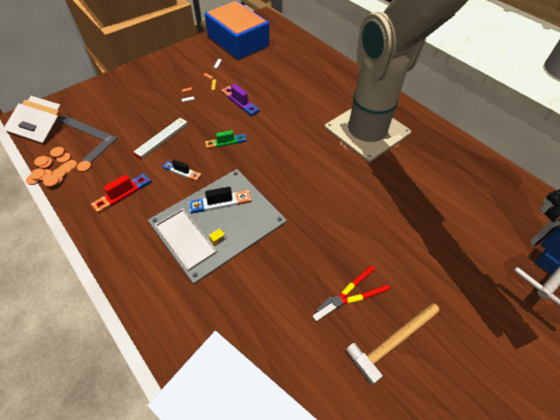

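The scene holds five bars, at these top-image pixels: red (387,113), green (388,230), purple (438,283), a small black-grip one (378,172) and a larger black-grip one on the jig (319,178). I choose the one on the jig: its blue end is on the pin near (328,157). The keeper is at (285,153) and the tray at (303,133).

```bash
cat > h.py <<'E'
from station import r
import cv2,numpy as np
def ray(c,px,z):
    px=np.atleast_2d(px).astype(float)
    d=np.c_[(px[:,0]-c["cx"])/c["fx"],-(px[:,1]-c["cy"])/c["fy"],-np.ones(len(px))]@c["T"][:3,:3].T
    o=c["T"][:3,3];return o+d*((z-o[2])/d[:,2:3])
def proj(c,P):
    q=(np.atleast_2d(P)-c["T"][:3,3])@c["T"][:3,:3]
    return np.c_[c["cx"]-c["fx"]*q[:,0]/q[:,2],c["cy"]+c["fy"]*q[:,1]/q[:,2]]
def crop(c,name,x0,y0,x1,y1,k):
    cv2.imwrite(f"pics/{name}.png",cv2.resize(np.ascontiguousarray(c["frame"][y0:y1,x0:x1,::-1]),None,fx=k,fy=k,interpolation=cv2.INTER_CUBIC))
E
python3 - <<'E'
from h import *
c=r.capture("top");c["T"]=np.array(c["T"])
crop(c,"crop_top",255,105,355,225,5)
print(ray(c,[[264,119],[344,119],[345,215],[264,215]],.01).round(3).tolist())
print(ray(c,[[328,158],[308,199]],.022).round(3).tolist(),ray(c,[319,177],.05).round(3))
E
```

```text
[[0.736, 0.103, 0.01], [0.732, -0.139, 0.01], [0.439, -0.131, 0.01], [0.443, 0.106, 0.01]]
[[0.608, -0.085, 0.022], [0.486, -0.023, 0.022]] [[ 0.544 -0.054  0.05 ]]
```

View pics/crop_top.png

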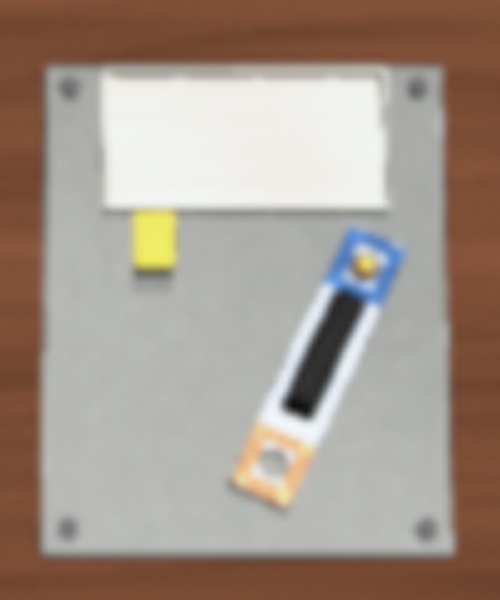

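The crop (5x) confirms the choice. The blue end is on the brass pin at crop (365,265), the copper hole at (273,462), the keeper at (155,240) and the grip is black. The jig is about 300x240 at (0.588,-0.015), as it should be. Next I move over the bar.

```bash
python3 -m handwheel '[[-0.035,-0.035,-0.01,0,1],[-0.07,-0.07,-0.01,0,1],[-0.075,-0.075,-0.01,0,1],[-0.075,-0.075,-0.01,0,1],[-0.075,-0.075,-0.01,0,1],[-0.075,-0.075,-0.01,0,1],[-0.075,-0.075,-0.01,0,1],[-0.075,-0.075,-0.01,0,1]]' 30
python3 -m handwheel '[[-0.075,-0.075,-0.01,0,1],[-0.075,-0.075,-0.01,0,1],[-0.075,-0.075,0,0,1],[-0.075,-0.075,0,0,1],[-0.075,-0.075,0,0,1],[-0.075,-0.075,0,0,1],[-0.07,-0.07,0,0,1],[-0.03,-0.04,0,0,1]]'
python3 -m handwheel '[[0,0,0,0.1,1],[0,0,0,0.17,1],[0,0,0,0.17,1],[0,0,0,0.17,1],[0,0,0,0.17,1],[0,0,0,0.17,1],[0,0,0,0.17,1],[0,0,0,0.17,1]]'
python3 -m handwheel '[[0,0,0,0.17,1],[0,0,0,0.17,1],[0,0,0,0.17,1],[0,0,0,0.17,1],[0,0,0,0.17,1],[0,0,0,0.17,1],[0,0,0,0.17,1],[0,0,0,0.17,1]]'
python3 -m handwheel '[[0,0,0,0.17,1],[0,0,0,0.17,1],[0,0,0,0.17,1],[0,0,0,0,1]]'
python3 - <<'E'
from h import *
s=r.observe();print(np.round(s["joint_positions"],2),s["tcp_pos"],s["tcp_rot"],s["time"])
c=r.capture("wrist");c["T"]=np.array(c["T"]);print(c["T"].round(3))
cv2.imwrite("pics/wrist1.png",c["frame"][...,::-1]);import pickle;pickle.dump(c,open("w1.pkl","wb"))
print(proj(c,[[.608,-.085,.022],[.486,-.023,.022]]).round())
E
```

```text
time: 2.05
tcp_pos: [0.374, 0.2751, 0.2709]
tcp_rot: [0.0, 0.146, 0.989, 0.0]
force: [0.4, 0.8, -1.0]
finger_gap: 0.094
grip_force: 0.0
time: 3.05
tcp_pos: [0.5566, -0.0741, 0.2805]
tcp_rot: [0.0, 0.147, 0.989, -0.001]
force: [0.6, -0.2, 0.3]
finger_gap: 0.0939
grip_force: 0.0
time: 4.05
tcp_pos: [0.5557, -0.0707, 0.2806]
tcp_rot: [0.0, 0.734, 0.679, 0.0]
force: [-0.5, 0.3, -0.1]
finger_gap: 0.0944
grip_force: 0.0
time: 5.05
tcp_pos: [0.5557, -0.0706, 0.2805]
tcp_rot: [-0.0, 0.999, 0.034, 0.0]
force: [-0.2, 0.3, 0.3]
finger_gap: 0.0938
grip_force: 0.0
time: 5.55
tcp_pos: [0.5557, -0.0707, 0.2802]
tcp_rot: [0.0, 0.974, -0.227, -0.0]
force: [-0.4, 0.1, 0.2]
finger_gap: 0.094
grip_force: 0.0
[-0.56  0.68  1.11  1.73 -0.65  1.17 -1.29] [ 0.55567436 -0.07070358  0.28019091] [ 3.85411118e-04  9.73871561e-01 -2.27099080e-01 -2.02399864e-04] 5.55
[[-0.441  0.866  0.235  0.623]
 [-0.897 -0.426 -0.114 -0.104]
 [ 0.001 -0.261  0.965  0.434]
 [ 0.     0.     0.     1.   ]]
[[273. 148.]
 [272. 241.]]
```

View pics/wrist1.png

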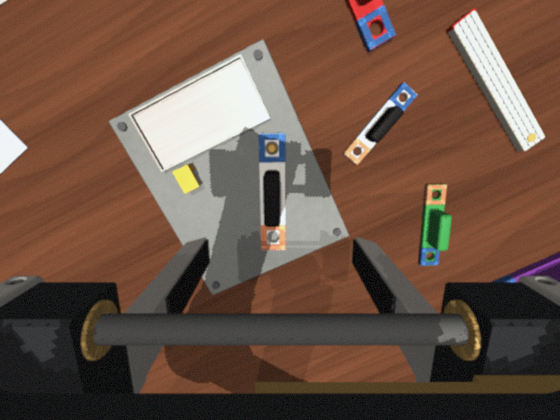

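The wrist image shows the bar upright, with the blue hole and pin at (272,148), the copper hole at (273,237), the black grip at (272,196) and the keeper at (186,179). Plate corners are near (264,40), (348,236), (212,294) and (109,121).

```bash
cat >> h.py <<'E'
def heading(q):
    from scipy.spatial.transform import Rotation as R
    m=R.from_quat([q[1],q[2],q[3],q[0]]).as_matrix();return np.degrees(np.arctan2(m[1,0],m[0,0])),m
def todo(s,P,hd):
    "row totals: tool x,y,z shares of .5 m and yaw share of 60 deg to bring the TCP to P, tool x heading hd"
    h,m=heading(s["tcp_rot"]);d=m.T@(np.array(P)-s["tcp_pos"])
    dh=(hd-h+180)%360-180
    print("now",np.round(s["tcp_pos"],4),round(h,2),"shift shares",np.round(d/.5,4),"yaw",round(-dh/60,4))
E
python3 - <<'E'
from h import *
import pickle
c=pickle.load(open("w1.pkl","rb"));f=c["frame"]
reg=max(r.trace(r.capture("wrist"),"jig"),key=lambda d:d["conf"])["region"].astype(np.uint8)
cn=max(cv2.findContours(cv2.morphologyEx(reg,cv2.MORPH_CLOSE,np.ones((9,9))),0,2)[0],key=cv2.contourArea)
w=ray(c,cv2.convexHull(cn)[:,0,:],.01)[:,:2].astype(np.float32)
print("rect",cv2.minAreaRect(w*1000))
g=cv2.cvtColor(f,cv2.COLOR_RGB2GRAY)
co=np.array([[264,40],[348,236],[212,294],[109,121]],np.float32).reshape(-1,1,2)
cv2.cornerSubPix(g,co,(6,6),(-1,-1),(3,30,.01));W=ray(c,co[:,0],.01);print(co[:,0],W.round(4).tolist(),W.mean(0))
e=W-np.roll(W,1,0);print(np.linalg.norm(e,axis=1),np.degrees(np.arctan2(e[:,1],e[:,0])))
hsv=cv2.cvtColor(f,cv2.COLOR_RGB2HSV)
m=np.zeros(g.shape,bool);m[130:165,255:290]=1
yel=m&(hsv[...,0]>15)&(hsv[...,0]<35)&(hsv[...,1]>110);yx=np.argwhere(yel);print(len(yx),yx.mean(0)[::-1],ray(c,yx.mean(0)[::-1],.031))
b=max([d for d in r.trace(r.capture("wrist"),"bar_grip") if abs(d["pixel"][0]-272)<15],key=lambda d:d["conf"])["region"]
blk=b&(hsv[...,2]<70);yx=np.argwhere(blk)
print("blk",yx.mean(0)[::-1],ray(c,yx.mean(0)[::-1],.056))
P=ray(c,[[272,148],[273,237]],.022);print(P,np.degrees(np.arctan2(*(P[0]-P[1])[1::-1])))
(_,R)=0,cv2.minAreaRect(ray(c,np.argwhere(b)[:,::-1],.022)[:,:2].astype(np.float32)*1000);print(R)
E
```

```text
rect ((589.400390625, -14.424385070800781), (238.71559143066406, 298.763671875), 88.9978256225586)
[[262.6069   38.85364]
 [349.23825 235.99014]
 [212.34334 293.69797]
 [108.17302 120.68972]] [[0.7364, -0.1346, 0.01], [0.4373, -0.1307, 0.01], [0.4436, 0.1066, 0.01], [0.7405, 0.1028, 0.01]] [ 0.58944843 -0.01398777  0.01      ]
[0.23742363 0.29911033 0.23737928 0.29687854] [-90.98652978 179.24534494  88.47472047  -0.74232656]
69 [271.39130435 147.56521739] [[ 0.60924823 -0.08418504  0.031     ]]
blk [271.51431981 197.88663484] [[ 0.55199216 -0.05642841  0.056     ]]
[[ 0.6080469  -0.08423184  0.022     ]
 [ 0.49128023 -0.02737965  0.022     ]] -25.96085361106205
((550.060546875, -55.80043029785156), (36.133087158203125, 169.12747192382812), 64.03453826904297)
```

```bash
python3 - <<'E'
from h import *
s=r.observe();todo(s,[.550,-.056,.053],-26)
E
```

```text
now [ 0.5557 -0.0709  0.2806] -26.28 shift shares [-0.0233 -0.0214  0.4552] yaw -0.0047
```

```bash
python3 -m handwheel '[[-0.012,-0.011,0.03,-0.005,0.2],[-0.011,-0.01,0.08,0,0.2],[0,0,0.09,0,0.2],[0,0,0.09,0,0.2],[0,0,0.08,0,0.2],[0,0,0.05,0,0.2],[0,0,0.025,0,0.2],[0,0,0.01,0,0.2]]'
python3 -m handwheel '[[0,0,0,0,0.2],[0,0,0,0,-1],[0,0,0,0,-1],[0,0,0,0,-1],[0,0,0,0,-1]]' 40
python3 - <<'E'
from h import *
s=r.observe();print(np.round(s["joint_positions"],2),np.round(s["ft_torque"],2));todo(s,[.550,-.056,.053],-26)
E
```

```text
time: 6.8
tcp_pos: [0.5496, -0.0562, 0.0524]
tcp_rot: [0.0, 0.974, -0.226, -0.0]
force: [-0.0, -0.3, 0.5]
finger_gap: 0.0563
grip_force: 0.0
time: 7.42
tcp_pos: [0.5503, -0.0559, 0.0532]
tcp_rot: [-0.0, 0.974, -0.225, 0.0]
force: [0.3, 1.2, 1.8]
finger_gap: 0.022
grip_force: 40.0
[-0.43  0.92  0.81  1.94 -1.01  0.75 -1.03] [0.3  0.16 0.02]
now [ 0.5503 -0.0559  0.0532] -26.06 shift shares [-0.0004  0.0005  0.0004] yaw -0.001
```

```bash
python3 -m handwheel '[[0,0,-0.01,0,-1],[0,0,-0.02,0,-1],[0,0,-0.03,0,-1],[0,0,-0.03,0,-1],[0,0,-0.03,0,-1],[0,0,-0.02,0,-1],[0,0,0,-0.1,-1],[0,0,0,-0.17,-1]]'
python3 -m handwheel '[[0,0,0,-0.17,-1],[0,0,0,-0.17,-1],[0,0,0,-0.17,-1],[0,0,0,-0.17,-1],[0,0,0,-0.17,-1],[0,0,0,-0.17,-1],[0,0,0,-0.17,-1],[0,0,0,-0.17,-1]]'
python3 -m handwheel '[[0,0,0,-0.17,-1],[0,0,0,-0.17,-1],[0,0,0,-0.17,-1],[0,0,0,-0.17,-1],[0,0,0,-0.17,-1],[0,0,0,-0.17,-1],[0,0,0,-0.17,-1],[0,0,0,-0.17,-1]]'
python3 -m handwheel '[[0,0,0,-0.01,-1],[0,0,0,0,-1]]'
python3 - <<'E'
from h import *
s=r.observe();print(np.round(s["joint_positions"],2));todo(s,[.550,-.056,.123],154)
import pickle
for n in("wrist","top"):
    c=r.capture(n);c["T"]=np.array(c["T"]);pickle.dump(c,open(n+"2.pkl","wb"))
    if n=="wrist":cv2.imwrite("pics/wrist2.png",c["frame"][...,::-1])
E
```

```text
time: 8.43
tcp_pos: [0.5499, -0.0563, 0.1233]
tcp_rot: [0.0, 0.997, -0.083, -0.0]
force: [-0.8, -0.4, -4.4]
finger_gap: 0.0218
grip_force: 40.0
time: 9.43
tcp_pos: [0.5497, -0.0568, 0.1232]
tcp_rot: [0.0, 0.809, 0.588, -0.0]
force: [-0.8, 0.4, -4.3]
finger_gap: 0.0219
grip_force: 40.0
time: 10.42
tcp_pos: [0.5496, -0.0573, 0.1231]
tcp_rot: [-0.0, 0.228, 0.974, -0.001]
force: [0.3, 0.0, -3.8]
finger_gap: 0.0215
grip_force: 40.0
time: 10.68
tcp_pos: [0.5499, -0.0568, 0.123]
tcp_rot: [-0.0, 0.227, 0.974, -0.0]
force: [0.9, 0.4, -5.2]
finger_gap: 0.022
grip_force: 40.0
[ 0.02  0.64  0.05  1.89 -0.05  0.61  1.21]
now [ 0.5499 -0.0568  0.123 ] 153.72 shift shares [0.0005 0.0016 0.0001] yaw -0.0046
```

View pics/wrist2.png

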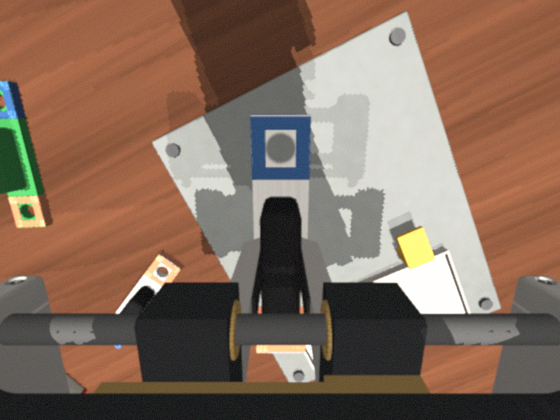

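The wrist picture shows the bar held firmly and level. The blue end is now away from the pin, with its hole at (280,149); the keeper is at (415,247). I measure the bar's offset along the grip.

```bash
python3 - <<'E'
from h import *
import pickle
c=pickle.load(open("wrist2.pkl","rb"));s=r.observe();h,m=heading(s["tcp_rot"])
g=cv2.cvtColor(c["frame"],cv2.COLOR_RGB2GRAY)
def loc(px,z):return (m.T@(ray(c,px,z)-s["tcp_pos"]).T).T*1000
ro=g[128:170,262:300];_,t=cv2.threshold(cv2.GaussianBlur(ro,(3,3),0),0,255,cv2.THRESH_BINARY_INV+cv2.THRESH_OTSU)
for k in cv2.findContours(t,cv2.RETR_LIST,2)[0]:
    if cv2.contourArea(k)>200:
        e=cv2.fitEllipse(k);p=np.array(e[0])+[262,128];print("hole",p,e[1],"tool mm at top",loc(p,.0918).round(1))
hs=cv2.cvtColor(c["frame"],cv2.COLOR_RGB2HSV);bl=((hs[...,0]>105)&(hs[...,0]<128)&(hs[...,1]>120)).astype(np.uint8);bl[:, :200]=0;bl[:,340:]=0;bl[200:]=0
yx=np.argwhere(bl);lo=yx.min(0);hi=yx.max(0);print(lo,hi,loc([[280,lo[0]-.5],[lo[1]-.5,150],[hi[1]+.5,150]],.0918).round(1))
# scene & top views of the pin/copper hole
c2=pickle.load(open("top2.pkl","rb"))
sc=r.capture("scene");sc["T"]=np.array(sc["T"]);u=np.array([np.cos(np.radians(h)),np.sin(np.radians(h))])
cu=np.r_[s["tcp_pos"][:2]-.065*u,.0918];print(cu,proj(sc,[cu,[.608,-.0845,.031]]),proj(c2,[cu,[.608,-.0845,.031]]))
p=proj(sc,cu)[0].astype(int);crop(sc,"scene2",p[0]-60,p[1]-50,p[0]+60,p[1]+50,6)
E
```

```text
hole [280.61327362 161.77903748] (26.649917602539062, 81.40235900878906) tool mm at top [[57.7 -0.2 31.2]]
hole [279.90169716 134.94324398] (26.535324096679688, 49.68563461303711) tool mm at top [[73.9 -0.6 31.2]]Traceback (most recent call last):
  File "<stdin>", line 9, in <module>
cv2.error: OpenCV(4.12.0) /io/opencv/modules/imgproc/src/shapedescr.cpp:361: error: (-201:Incorrect size of input array) There should be at least 5 points to fit the ellipse in function 'fitEllipseNoDirect'
```

```bash
python3 - <<'E'
from h import *
import pickle
c=pickle.load(open("wrist2.pkl","rb"));s=r.observe();h,m=heading(s["tcp_rot"])
f=c["frame"];g=cv2.cvtColor(f,cv2.COLOR_RGB2GRAY)
def loc(px,z):return ((m.T@(ray(c,px,z)-s["tcp_pos"]).T).T*1000).round(1).tolist()
k=f.copy();mask=np.zeros((422,562),np.uint8);cv2.floodFill(k,mask,(280,149),(1,1,1),(14,)*3,(14,)*3,cv2.FLOODFILL_FIXED_RANGE)
yx=np.argwhere(mask[1:-1,1:-1]);print("hole",len(yx),yx.min(0),yx.max(0),loc((yx.min(0)+yx.max(0))[::-1]/2,.0918))
hs=cv2.cvtColor(f,cv2.COLOR_RGB2HSV);bl=(hs[...,0]>100)&(hs[...,0]<130)&(hs[...,1]>110);bl[:,:200]=0;bl[:,340:]=0;bl[200:]=0;bl[:100]=0
yx=np.argwhere(bl);lo=yx.min(0);hi=yx.max(0);print(lo,hi,loc([[280,lo[0]-.5],[lo[1]-.5,150],[hi[1]+.5,150]],.0918))
c2=pickle.load(open("top2.pkl","rb"))
sc=r.capture("scene");sc["T"]=np.array(sc["T"]);u=np.array([np.cos(np.radians(h)),np.sin(np.radians(h))])
cu=np.r_[s["tcp_pos"][:2]-.065*u,.0918];print(cu,proj(sc,[cu,[.608,-.0845,.031]]),proj(c2,[cu,[.608,-.0845,.031]]))
p=proj(sc,cu)[0].astype(int);crop(sc,"scene2",p[0]-60,p[1]-50,p[0]+60,p[1]+50,6)
E
```

```text
hole 580 [134 267] [161 293] [[66.5, -0.6, 31.2]]
[117 251] [178 309] [[84.7, -0.6, 31.2], [64.9, -18.8, 31.2], [64.9, 17.6, 31.2]]
[ 0.6082043  -0.08525153  0.0918    ] [[191.88899369 188.54083094]
 [196.01291569 202.31818486]] [[331.06858447 150.81553671]
 [328.13333288 157.10232612]]
```

View pics/scene2.png

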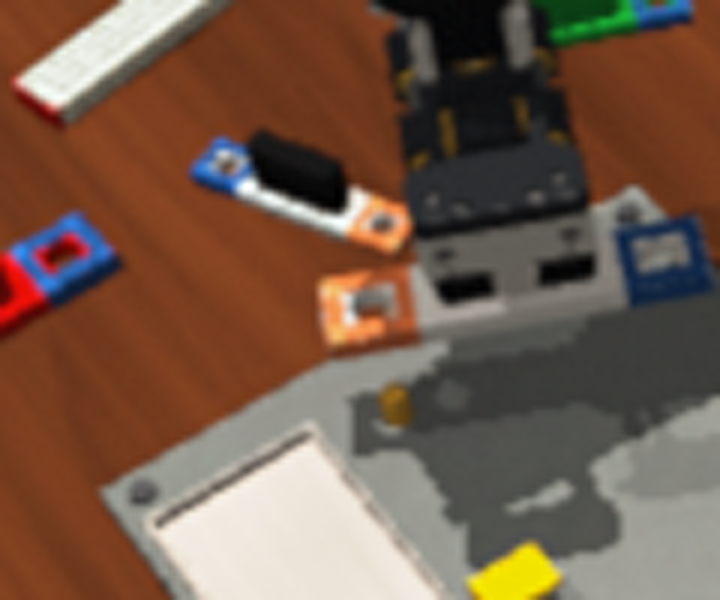

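The crop shows the pin at (396,392) and the copper hole at (372,297). Both agree with their predictions to within about 1 px, and the wrist view puts the bar within 1 mm of centred in the grip. Target TCP is (0.5503,-0.0561).

```bash
python3 - <<'E'
from h import *
todo(r.observe(),[.5503,-.0561,.077],154)
E
```

```text
now [ 0.5499 -0.0564  0.1229] 153.84 shift shares [-0.0004  0.001   0.0919] yaw -0.0027
```

```bash
python3 -m handwheel '[[0,0.0012,0.02,-0.003,-1],[0,0,0.03,0,-1],[0,0,0.03,0,-1],[0,0,0.012,0,-1],[0,0,0,0,-1]]'
python3 -m handwheel '[[0,0,0.004,0,-1],[0,0,0.005,0,-1],[0,0,0.005,0,-1],[0,0,0,0,-1]]'
python3 - <<'E'
from h import *
s=r.observe();print(np.round(s["ft_torque"],2),s["force"]);todo(s,[.5503,-.0561,.0532],154)
E
```

```text
time: 11.45
tcp_pos: [0.5497, -0.0559, 0.0761]
tcp_rot: [-0.001, 0.224, 0.975, -0.0]
force: [-0.5, -0.2, -3.8]
finger_gap: 0.022
grip_force: 40.0
time: 11.95
tcp_pos: [0.5501, -0.0559, 0.0699]
tcp_rot: [-0.0, 0.224, 0.975, -0.0]
force: [0.6, -0.2, -3.8]
finger_gap: 0.0218
grip_force: 40.0
[-0.06  0.04  0.05] [ 0.55795221 -0.24283436 -3.78953347]
now [ 0.5501 -0.0559  0.0699] 154.1 shift shares [-0.0005 -0.0003  0.0333] yaw 0.0017
```

```bash
python3 -m handwheel '[[0,0,0.005,0,-1],[0,0,0.006,0,-1],[0,0,0.005,0,-1],[0,0,0,0,-1]]'
python3 -m handwheel '[[0,0,0.005,0,-1],[0,0,0.005,0,-1],[0,0,0.004,0,-1],[0,0,0.002,0,-1],[0,0,0,0,-1]]'
python3 - <<'E'
from h import *
s=r.observe();print(np.round(s["ft_torque"],2),s["force"]);todo(s,[.5503,-.0561,.0532],154)
E
```

```text
time: 12.45
tcp_pos: [0.55, -0.0558, 0.0617]
tcp_rot: [-0.0, 0.224, 0.975, -0.0]
force: [-0.1, -0.5, -3.5]
finger_gap: 0.022
grip_force: 40.0
time: 13.08
tcp_pos: [0.5502, -0.0559, 0.0539]
tcp_rot: [-0.0, 0.224, 0.975, -0.0]
force: [0.0, 0.0, -3.4]
finger_gap: 0.0219
grip_force: 40.0
[-0.03  0.02  0.02] [ 2.21881170e-03  1.03311914e-02 -3.38728657e+00]
now [ 0.5502 -0.0559  0.0539] 154.1 shift shares [-0.0004 -0.0003  0.0014] yaw 0.0016
```

Seated to within about 0.7 mm with no side force. I ease it down, then swing about the pin: 5° rows with a 65 mm radius.

```bash
python3 -m handwheel '[[0,0,0.0012,0,-1],[0,0,0,0,-1]]'
python3 -m handwheel '[[-0.0001,0.0056,0,0.0417,-1],[-0.0005,0.0113,0,0.0833,-1],[-0.0005,0.0113,0,0.0833,-1],[-0.0005,0.0113,0,0.0833,-1],[-0.0005,0.0113,0,0.0833,-1],[-0.0001,0.0056,0,0.0417,-1],[0,0,0,0,-1]]'
python3 - <<'E'
from h import *
s=r.observe();h,_=heading(s["tcp_rot"]);a=np.radians(h)
print(s["force"].round(1),"copper",s["tcp_pos"][:2]-.0647*np.array([np.cos(a),np.sin(a)]))
a=np.radians(h);todo(s,[.6085+.0647*np.cos(a),-.0845+.0647*np.sin(a),.0532],h)
E
```

```text
time: 13.32
tcp_pos: [0.5502, -0.0558, 0.0534]
tcp_rot: [0.0, 0.224, 0.975, 0.0]
force: [0.1, 0.9, -4.7]
finger_gap: 0.0218
grip_force: 40.0
time: 14.2
tcp_pos: [0.5677, -0.0335, 0.0533]
tcp_rot: [0.0, 0.429, 0.903, 0.0]
force: [-0.5, -0.1, -3.7]
finger_gap: 0.0221
grip_force: 40.0
[-0.5 -0.1 -3.7] copper [ 0.60858265 -0.08369202]
now [ 0.5677 -0.0335  0.0533] 129.15 shift shares [-0.0011 -0.0011  0.0003] yaw -0.0
```

```bash
python3 -m handwheel '[[-0.0005,0.0056,0,0.0417,-1],[-0.0006,0.0113,0,0.0833,-1],[-0.0005,0.0113,0,0.0833,-1],[-0.0005,0.0113,0,0.0833,-1],[-0.0005,0.0113,0,0.0833,-1],[-0.0005,0.0113,0,0.0833,-1],[-0.0003,0.0079,0,0.0583,-1],[0,0,0,0,-1]]'
python3 - <<'E'
from h import *
s=r.observe();h,_=heading(s["tcp_rot"]);a=np.radians(h)
print(s["force"].round(1),"copper",s["tcp_pos"][:2]-.0647*np.array([np.cos(a),np.sin(a)]))
todo(s,[.6085+.0647*np.cos(a),-.0845+.0647*np.sin(a),.0532],h)
c=r.capture("wrist");cv2.imwrite("pics/wrist3.png",c["frame"][...,::-1])
E
```

```text
time: 15.2
tcp_pos: [0.5997, -0.0201, 0.0533]
tcp_rot: [0.0, 0.655, 0.755, 0.0]
force: [-0.2, -0.7, -3.8]
finger_gap: 0.0217
grip_force: 40.0
[-0.2 -0.7 -3.8] copper [ 0.60884803 -0.08418557]
now [ 0.5997 -0.0201  0.0533] 98.12 shift shares [-0.0005 -0.0008  0.0001] yaw -0.0
```

View pics/wrist3.png

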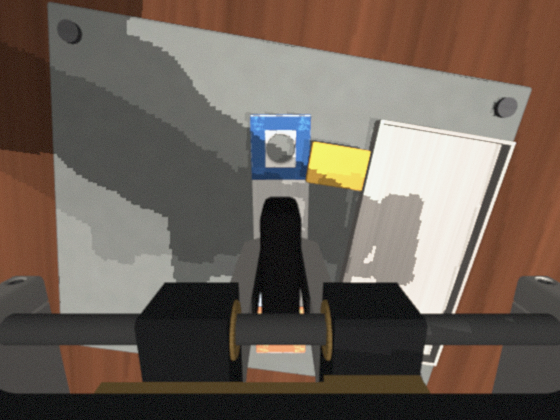

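The picture shows the blue end at (280,147), about to pass under the yellow lip at (338,165) and level with it. I finish in small steps and watch the force.

```bash
python3 -m handwheel '[[-0.0002,0.004,0,0.0333,-1],[-0.0002,0.004,0,0.0333,-1],[-0.0002,0.004,0,0.0333,-1],[-0.0001,0.0022,0,0.0167,-1],[0,0,0,0,-1]]'
python3 -m handwheel '[[0,0.0011,0,0.0083,-1],[0,0.0011,0,0.0083,-1],[0,0,0,0,-1]]'
python3 - <<'E'
from h import *
s=r.observe();h,_=heading(s["tcp_rot"]);a=np.radians(h)
print(s["force"].round(1),s["ft_torque"].round(2),h,"copper",s["tcp_pos"][:2]-.0647*np.array([np.cos(a),np.sin(a)]))
E
```

```text
time: 15.88
tcp_pos: [0.6066, -0.0199, 0.0533]
tcp_rot: [0.0, 0.7, 0.714, -0.0]
force: [0.3, -0.5, -4.2]
finger_gap: 0.0221
grip_force: 40.0
time: 16.25
tcp_pos: [0.6077, -0.0199, 0.0534]
tcp_rot: [-0.0, 0.706, 0.708, 0.0]
force: [-0.1, 0.6, -3.9]
finger_gap: 0.0215
grip_force: 40.0
[-0.1  0.6 -3.9] [-0.04  0.05 -0.02] 90.119704314578 copper [ 0.607847   -0.08459127]
```

```bash
python3 -m handwheel '[[0,0.001,0,0.007,-1],[0,0,0,0,-1]]'
python3 -m handwheel '[[0,0.001,0,0.007,-1],[0,0,0,0,-1]]'
python3 - <<'E'
from h import *
s=r.observe();h,_=heading(s["tcp_rot"]);a=np.radians(h)
print(s["force"].round(1),s["ft_torque"].round(2),h,"copper",s["tcp_pos"][:2]-.0647*np.array([np.cos(a),np.sin(a)]))
E
```

```text
time: 16.5
tcp_pos: [0.6082, -0.0199, 0.0534]
tcp_rot: [0.0, 0.709, 0.705, 0.0]
force: [-0.3, -0.9, -4.5]
finger_gap: 0.0216
grip_force: 40.0
time: 16.75
tcp_pos: [0.6087, -0.0199, 0.0533]
tcp_rot: [0.0, 0.712, 0.703, -0.0]
force: [0.9, 0.3, -3.9]
finger_gap: 0.022
grip_force: 40.0
[ 0.9  0.3 -3.9] [-0.08  0.06  0.  ] 89.27820510456819 copper [ 0.60791616 -0.08462306]
```

```bash
python3 -m handwheel '[[0,0.001,0,0.007,-1],[0,0,0,0,-1]]'
python3 -m handwheel '[[0,0.001,0,0.007,-1],[0,0,0,0,-1]]'
python3 - <<'E'
from h import *
s=r.observe();h,_=heading(s["tcp_rot"]);a=np.radians(h)
print(s["force"].round(1),s["ft_torque"].round(2),h,"copper",s["tcp_pos"][:2]-.0647*np.array([np.cos(a),np.sin(a)]))
c=r.capture("top");c["T"]=np.array(c["T"]);p=[305,160];crop(c,"top3",255,110,355,220,5)
E
```

```text
time: 17.0
tcp_pos: [0.6093, -0.0199, 0.0534]
tcp_rot: [0.0, 0.714, 0.7, 0.0]
force: [-0.3, 0.2, -3.7]
finger_gap: 0.022
grip_force: 40.0
time: 17.25
tcp_pos: [0.6097, -0.0199, 0.0533]
tcp_rot: [0.0, 0.717, 0.697, 0.0]
force: [0.2, 0.3, -3.6]
finger_gap: 0.0218
grip_force: 40.0
[ 0.2  0.3 -3.6] [-0.08  0.07  0.04] 88.43858796826115 copper [ 0.60798251 -0.08460334]
```

```bash
python3 -m handwheel '[[0,0.001,0,0.007,-1],[0,0,0,0,-1]]'
python3 - <<'E'
from h import *
s=r.observe();h,_=heading(s["tcp_rot"]);a=np.radians(h)
print(s["force"].round(1),s["ft_torque"].round(2),h)
c=r.capture("wrist");c["T"]=np.array(c["T"]);cv2.imwrite("pics/wrist4.png",c["frame"][60:240,160:420][...,::-1].repeat(3,0).repeat(3,1))
E
```

```text
time: 17.55
tcp_pos: [0.6099, -0.0199, 0.0533]
tcp_rot: [-0.0, 0.719, 0.695, -0.0]
force: [-1.5, 0.2, -3.4]
finger_gap: 0.0222
grip_force: 40.0
[-1.5  0.2 -3.4] [-0.05  0.33  0.09] 88.02561474893079
```

View pics/wrist4.png

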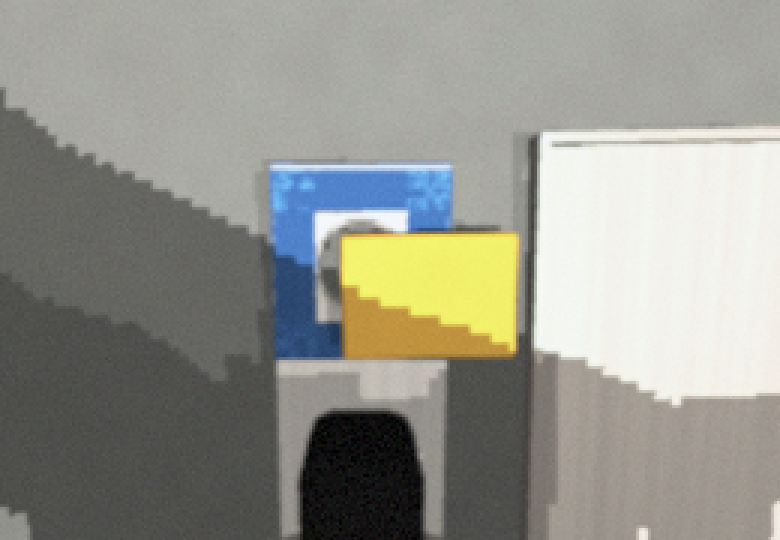

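The lip now covers about 22 mm of the bar (crop x 342–452), the bar is parallel to the keeper, and a light contact force (-1.5 N) has appeared. I release and retreat.

```bash
python3 -m handwheel '[[0,0,0,0,-0.3],[0,0,0,0,-0.1],[0,0,0,0,-0.1],[0,0,0,0,-0.1],[0,0,-0.02,0,-0.1],[0,0,-0.04,0,-0.1],[0,0,-0.06,0,-0.1],[0,0,-0.06,0,-0.1]]'
python3 -m handwheel '[[0,0,-0.08,0,0],[0,0,-0.08,0,0],[0,0,-0.06,0,0],[0,0,-0.02,0,0],[0,0,0,0,0]]'
python3 - <<'E'
from h import *
s=r.observe();c=r.capture("wrist");c["T"]=np.array(c["T"]);cv2.imwrite("pics/wrist5.png",c["frame"][...,::-1])
J=np.radians(-1);R=np.array([[np.cos(J),-np.sin(J)],[np.sin(J),np.cos(J)]]);pin=np.array([.6083,-.0845])
for z,p in((.022,[0,0]),(.022,[0,.13]),(.036,[-.0035,.124])):print(p,proj(c,np.r_[pin+R@p,z]).round(1))
E
```

```text
time: 18.6
tcp_pos: [0.6105, -0.0201, 0.1457]
tcp_rot: [0.0, 0.719, 0.695, 0.0]
force: [0.2, -0.7, 0.1]
finger_gap: 0.0423
grip_force: 0.0
time: 19.23
tcp_pos: [0.6102, -0.0199, 0.264]
tcp_rot: [0.0, 0.719, 0.695, 0.001]
force: [-0.6, 0.8, -0.7]
finger_gap: 0.0469
grip_force: 0.0
[0, 0] [[280.9 233.6]]
[0, 0.13] [[279.3 139.9]]
[-0.0035, 0.124] [[276.6 145. ]]
```

View pics/wrist5.png

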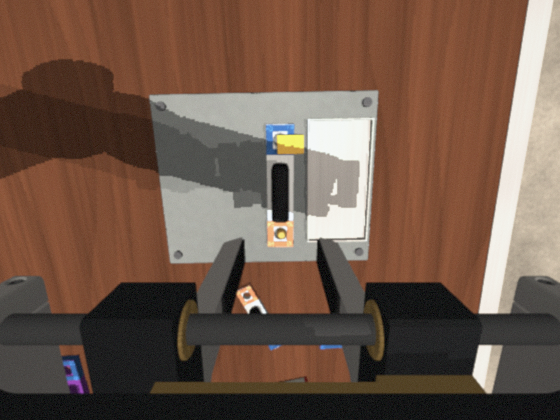

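The pin shows in the copper hole at (281,234). The blue end is under the lip at (280,139), on the predicted home line at (279,140), and the gripper is clear. I hand the job in.

```bash
python3 -c "
from station import r
print(r.close_job())"
```

```text
the job is handed in; nothing more can be done
None
```

The job is handed in, with no verdict returned: the bar is refitted by its copper end and down on the pin, grip up. It was swung under the keeper's lip until it lightly touched the post, then released at about 19 s. The last picture shows it on the home line, and the snips, rule and hammer were never approached.

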